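# Flip the empty tub's refill marker

### The job

One of the three grey stock tubs has run empty: turn the flip-over marker on its front right over with a fingertip, from green to orange, until it lies flat on the other side, so the helper knows to refill it. Push it over steadily, neither pinching nor flicking it, and do not lift, tip or shift the tub. Leave the other tubs, their markers and everything else on the table as they are.

Things in the scene. Friction and masses are not known exactly. Their poses are not given: they have to be found in the camera images.
- tub_empty: the EMPTY loose dark-grey plastic tub, 150 mm deep (x), 170 mm wide (y), 105 mm tall, about 0.5 kg: a hard push slides or tips it. Origin on the table under its centre, z up. A flip-over marker is clipped to the rim of its front, which faces its own -x (towards the robot); its +y is the left side as seen from the robot
- flag_empty (a joint): hinge of the empty tub's marker. 0 = flat on the left half (tub's +y side), green face with white disc up; 1.57 = upright; 3.14 (stop) = turned right over, flat on the right half (-y side), orange face with two white bars up. Starts at 0 to 0.12. Stiff hinge (0.024 N m friction): the paddle stays at any angle, never falls by itself, and takes up to 1 N at its free end to turn
- flag_empty_pivot (a point): middle of that marker's hinge pin, 105.5 mm in front of the tub's centre (its -x), 110 mm above the table; the pin runs along the tub's x. Below it a fixed grey bracket shelf, top 4 mm under the pin, 3 mm thick, reaches 48 mm to each side (+y and -y) of the pin and 28 mm fore and aft along it; the hinge lugs rise 6 mm above the pin
- flag_empty_end (a point): middle of the free end of the marker, moving with it. The paddle is flat, 4 mm thick (the pin lies in its mid-plane), 46 mm wide along the pin, 76 mm from pin to this end, 42 g. Lying flat, its last 28 mm overhang the bracket shelf, with free space under them down to the table; the tub's front wall is 8 mm behind its rear edge
- flag_empty_green: the green layer (2 mm) of the empty tub's marker paddle; origin at the middle of the hinge pin, paddle along its +y, green face towards its +z
- flag_empty_orange: the orange layer (2 mm) on the other side of the same paddle; same origin and axes, orange face towards its -z
- tub_cones: the same kind of tub filled with pine cones (nothing above the rim), 0.8 kg, with the same marker; origin and axes as the empty tub
- flag_cones (a joint): hinge of the pine-cone tub's marker, values as for the empty tub's; starts at 0 to 0.05 (green up)
- tub_slices: the same kind of tub filled with wood slices (nothing above the rim), 1 kg, with the same marker; origin and axes as the empty tub
- flag_slices (a joint): hinge of the wood-slice tub's marker, values as for the empty tub's; starts at 0 to 0.05 (green up)
- pinecone: loose brown pine cone, 48 mm across, 58 mm tall, standing; origin under its centre
- wood_slice: loose flat slice of a branch, 72 mm across, 14 mm thick; origin under its centre
- clear_cup: loose clear plastic cup, 84 mm across the mouth, 70 mm tall; origin under its centre
- pot: loose terracotta pot, 98 mm across, 85 mm tall; origin under its centre
- trowel: loose hand trowel lying on the table, about 240 mm long, 65 mm wide, 27 mm tall; origin at table height under the handle's front half, blade along its +x
- glass_jar: loose open glass jar, 130 mm across, 150 mm tall; origin under its centre

How it is judged:
At the end, for the whole second after the job is handed in: The empty tub's marker lies flat, orange up (joint above 3.02 rad) and still; that tub stands upright within 25 mm of where it was; the other markers still show green (below 0.15 rad), and the other tubs and loose things are within 20 mm of where they were (value of joint flag_empty above 3.02 rad and velocity of joint flag_empty between -0.1 and 0.1 rad/s and distance of tub_empty from where it was at the start of the episode below 0.025 m and angle between tub_empty's own z axis and vertical below 0.04 rad and linear speed of tub_empty below 0.02 m/s and value of joint each of flag_cones, flag_slices below 0.15 rad and distance of each of tub_cones, tub_slices, pinecone, wood_slice, clear_cup, pot, trowel, glass_jar from where it was at the start of the episode below 0.02 m); the robot touches nothing.
It fails at once if the empty tub is shifted more than 25 mm, lifted more than 10 mm or tipped more than 0.15 rad (distance of tub_empty from where it was at the start of the episode above 0.025 m or height (world z) of tub_empty above 0.01 m or angle between tub_empty's own z axis and vertical above 0.15 rad).
It fails at once if the marker is pinched (more than 3 N of finger force on both of its faces at once) (contact force between the fingers and flag_empty_green above 3 N and contact force between the fingers and flag_empty_orange above 3 N).
It fails at once if the marker is flicked (faster than 6 rad/s) (velocity of joint flag_empty above 6 rad/s or velocity of joint flag_empty below -6 rad/s).
It fails at once if a stocked tub's marker is turned (more than 0.15 rad) (value of joint any of flag_cones, flag_slices above 0.15 rad).
It fails at once if a stocked tub or a loose thing is moved more than 20 mm (distance of any of tub_cones, tub_slices, pinecone, wood_slice, clear_cup, pot, trowel, glass_jar from where it was at the start of the episode above 0.02 m).
It also fails if it takes over 42 s, if anything falls off the work surface, if the arm or the gripper's body presses on something with over 40 N, if the wrist force passes 120 N, or if a joint passes its speed limit or range.

### The arm

A 7-joint arm with a two-finger parallel gripper is mounted at the origin on the work surface. World frame = base frame: x ahead of the robot, y to its left, z up, the work surface at z = 0. Lengths are in m, angles in rad, forces in N, time in s.
With the tool pointing down it reaches from about 0.4 to 0.9 m from the base axis. Payload 5.5 kg.
Tool frame: the origin (TCP) lies between the finger pads; the fingertips stand 14 mm ahead of it and the grasp point (between the pads) lies 5 mm behind it; z points along the fingers, y is the direction in which the jaws open and shut (so a half turn about z gives the same grasp; the last joint's range is limited). The gripper opens to 85 mm and grips with 20 to 120 N. Pads are 22 mm wide; open, the fingers measure 114 mm over their backs; the gripper's body (76 mm by 85 mm) begins 54 mm behind the grasp point. The pads swing forward as they close: fully open they stand 13 mm farther back than shut.
Start: joints at [-0.915, 0.501, -0.427, 1.55, 0.221, 1.138, -0.21], TCP at [0.249, 0.601, 0.245] pointing down, gripper open.
Joint ranges: [-2.88, 2.88], [-0.31, 2.03], [-1.54, 1.56], [0.2, 2.42], [-1.41, 4.55], [0.19, 2.02], [-2.57, 2.57]. Speed limits (rad/s): [2.57, 2.57, 3.14, 3.14, 3.14, 3.14, 3.14].

### API

Orientations are given as [roll, pitch, yaw] about the fixed x, y, z axes, in that order (R = Rz(yaw) Ry(pitch) Rx(roll)).
In Python, from cell import r, get_image, camera_params, order gives the robot as it stands.
- The arm moves only by the tool play_rows, never from a script. Its argument "plan" is one flat list of numbers, 4 for each row, row after row: the shift along the tool's x, y, z in cm, then the turn about the tool's z in degrees. A call has 1 to 10 rows; each row is the pose to reach, as a shift and turn from the pose commanded when the call began, along the tool's axes at that moment; what a row does not reach only later rows make up. A row lasts 1/8 s, in which the tool goes at most 62.5 mm and 10.7 degrees, less where a joint would pass 70% of its speed; a pose out of reach is approached as far as the arm can. A call with a gripper value outside its range is refused whole. "gripper" is the finger opening in cm, from 0 to 8.54, set as the call begins (left out, the last holds). The fingers move at their own pace and stop on an object; the grip force is fixed at half the most. Time passes only in rows, so rows that repeat a pose let the fingers close. It gives the time, the measured TCP pose, the force and the opening at its end, in the units of the state.
- r.sense(): the state, without advancing time (a new reading comes with each control period).
- get_image(name): name is "scene" or "top" or "wrist"; returns the picture (400x640x3 uint8, blue, green, red); there is no depth.
- camera_params(name): a dict with "mtx" (3x3 intrinsics, pixels), "R" (3x3) and "t" (3): a world point X has camera coordinates R X + t. Camera axes: x right, y down, z forward; pixel columns grow to the right and rows downward; lengths in m; the calibration is good to about 2 mm. A picture is of the moment at which its call begins: read the wrist's pose just before it. camera_params takes no time and is no camera call; for the wrist camera it gives the pose at the moment of the call.
- order.close_job(): hands the job in, once; it reports no verdict.
The state is a dict: "clock": time; "joint_pos": joint angles; "joint_velocities": joint speeds; "joint_torque": joint torques, N m; "eef_pos": TCP position; "ee_rot": TCP orientation; "force": force on the tool from outside, world axes, zero at the start; "moment": the same for the moment, N m; "width": finger opening in m.
Only numpy, scipy, OpenCV 4.12 (cv2) and the standard library are available. Lean on these libraries where they do the work, as an engineer would, in place of code of your own. Each camera call takes 0.05 s, during which the arm holds its last target.

## Working session

There is one attempt and no reset: what is moved stays moved. The work goes in short steps, Python scripts to look and compute and a tool call to move; the robot and the scene stay as the last step left them, time stands still between calls to the robot, and variables do not carry over. Pictures are saved under pics/ and viewed, and the job is handed in when it is done.

Besides the shell and the picture viewer there is one more tool, called after "Emit:" by a JSON object that holds its "op" and its "data". play_rows: Moves the arm, as the interface text tells. Its arguments: {"type":"object","properties":{"plan":{"type":"array","items":{"type":"number"}},"gripper":{"type":"number"}},"required":["plan"]}

```bash
ls; mkdir -p pics
python3 - <<'E'
from cell import r,get_image,camera_params,order
import cv2
print(r.sense())
for n in("scene","top","wrist"):
    cv2.imwrite(f"pics/{n}0.png",get_image(n))
E
```

```text
pics
{'clock': 0.0, 'joint_pos': array([-0.91479109,  0.50182664, -0.42680034,  1.55145974,  0.22076923,
        1.13826844, -0.21029952]), 'joint_velocities': array([ 0.00098065,  0.0001494 ,  0.00092043,  0.00030286,  0.00042085,
       -0.00091488,  0.00101822]), 'joint_torque': array([ 2.29560655e-04, -5.69514263e+01, -5.81586465e+00, -2.80931747e+01,
        1.06538268e-02,  1.19884982e-02, -3.87677687e-05]), 'eef_pos': array([0.24858089, 0.59987346, 0.24426935]), 'ee_rot': array([-3.13968268e+00, -9.76227704e-05,  2.74883967e+00]), 'force': array([-0.37405964, -0.15769955,  0.28164558]), 'moment': array([-0.02421943, -0.03314947, -0.005471  ]), 'width': 0.08554165831671133}
```

View pics/scene0.png

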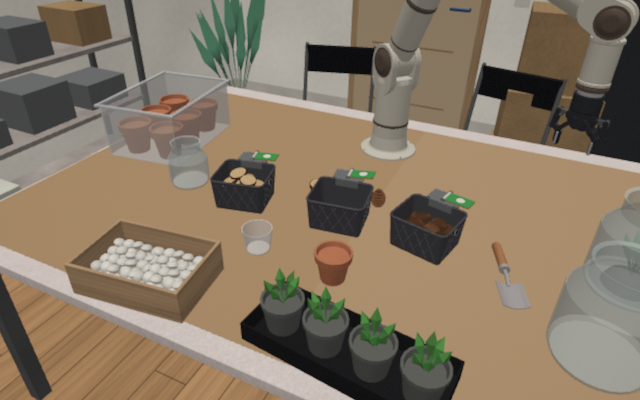

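View pics/top0.png

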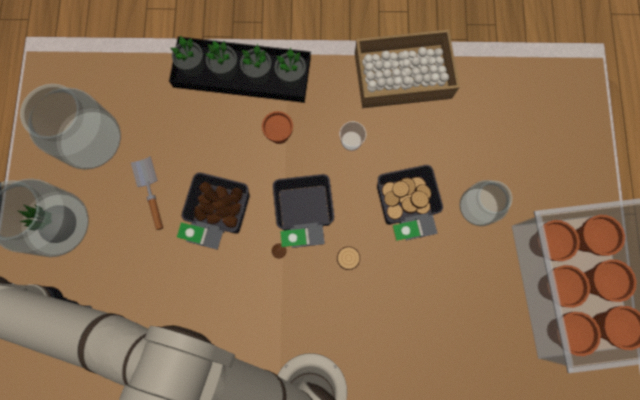

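View pics/wrist0.png

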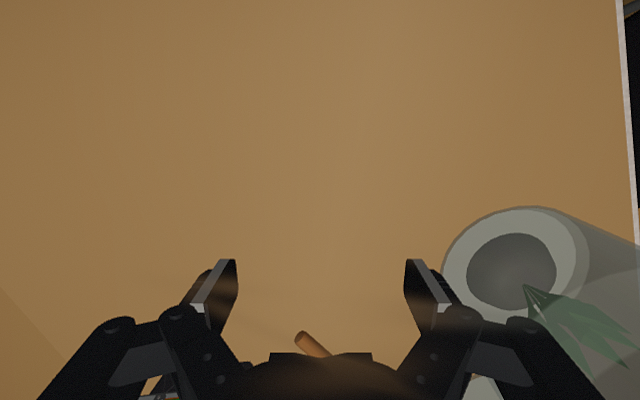

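The middle tub, near (303,203) in the top view, is empty. Its green marker is at (296,238), with the pine cone close by at (279,251). I'll enlarge that area.

```bash
cat > h.py <<'E'
from cell import r,get_image,camera_params,order
import numpy as np, cv2
def px2w(n,u,v,z,P=None):
    P=P or camera_params(n); R=np.array(P["R"]);t=np.array(P["t"]).ravel()
    d=R.T@np.linalg.inv(P["mtx"])@np.array([u,v,1.]); c=-R.T@t
    return c+d*(z-c[2])/d[2]
def w2px(n,X,P=None):
    P=P or camera_params(n); q=np.array(P["mtx"])@(np.array(P["R"])@np.array(X)+np.array(P["t"]).ravel())
    return q[:2]/q[2]
E
python3 - <<'E'
from h import *
a=cv2.imread("pics/top0.png")[165:275,250:370]; cv2.imwrite("pics/topc.png",cv2.resize(a,None,fx=5,fy=5,interpolation=cv2.INTER_CUBIC)) 
a=cv2.imread("pics/scene0.png")[145:245,290:420]; cv2.imwrite("pics/scc.png",cv2.resize(a,None,fx=6,fy=6,interpolation=cv2.INTER_CUBIC)) 
P=camera_params("top");print(-np.array(P["R"]).T@np.array(P["t"]).ravel())
E
```

```text
[ 0.2628112  -0.01777134  1.50428465]
```

View pics/topc.png

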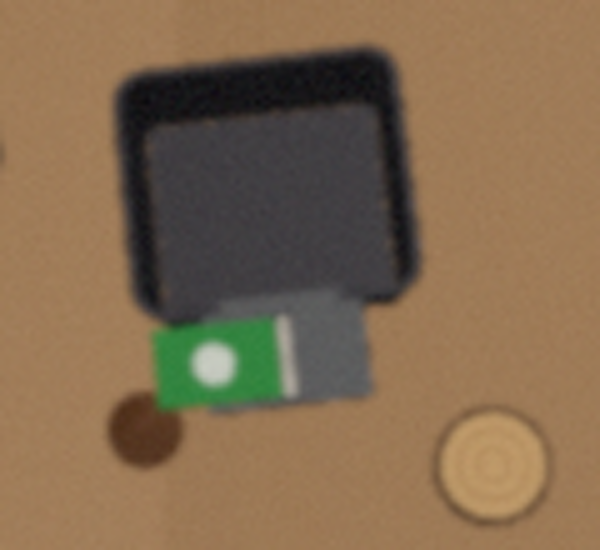

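View pics/scc.png

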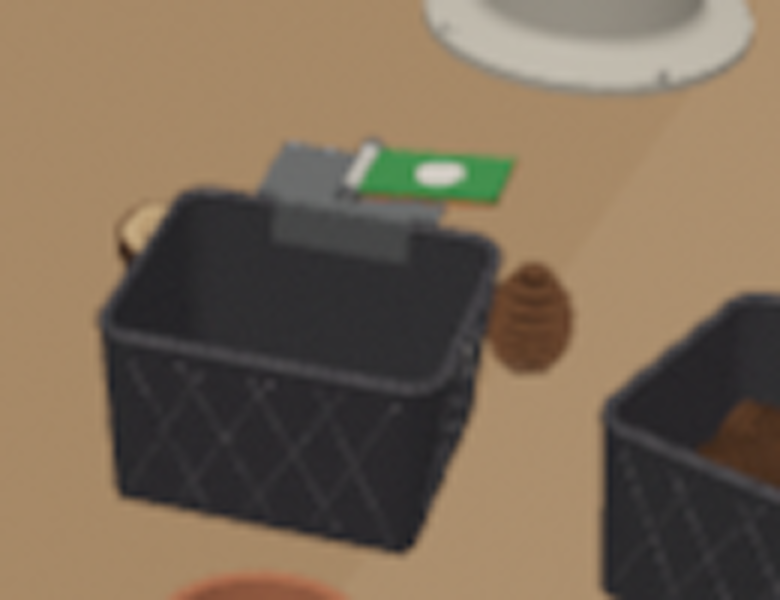

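The top crop shows the marker's free end between crop (153,332) and (162,410), and the hinge strip between (284,316) and (292,397). The pine cone is at (145,430), partly under the front-left corner. I'll turn these into positions.

Run:
```python
from h import *
c=lambda u,v:(250+(u+.5)/5-.5,165+(v+.5)/5-.5)
for n,p,z in [("endrear",(153,332),.112),("endfront",(162,410),.112),("pin_rear",(281,316),.113),("pin_front",(293,397),.113),
 ("rimFL",(118,90),.105),("rimRearR",(390,52),.105),("frontR",(418,280),.105),("frontL",(145,312),.105),("shelfR_rear",(362,305),.106),("shelfR_front",(371,395),.106),("cone",(145,430),.05),("slice",(492,465),.014)]:
    print(n,px2w("top",*c(*p),z).round(4))
P=camera_params("scene")
f=lambda u,v:(290+(u+.5)/6-.5,145+(v+.5)/6-.5)
for n,p,z in [("endrear",(492,203),.112),("endfront",(515,158),.112),("pinrear",(350,190),.114),("pinfront",(372,143),.114),("shelfRf",(285,143),.106),("conetip",(535,265),.058),("conebase",(530,372),.0)]:
    print("S",n,px2w("scene",*f(*p),z).round(4))
```

```text
endrear [0.4563 0.0917 0.112 ]
endfront [0.4114 0.0854 0.112 ]
pin_rear [0.4662 0.018  0.113 ]
pin_front [0.4195 0.0105 0.113 ]
rimFL [0.6013 0.1167 0.105 ]
rimRearR [ 0.6261 -0.0441  0.105 ]
frontR [ 0.4893 -0.0612  0.105 ]
frontL [0.4689 0.0972 0.105 ]
shelfR_rear [ 0.4742 -0.0287  0.106 ]
shelfR_front [ 0.4219 -0.0343  0.106 ]
cone [0.4059 0.0998 0.05  ]
slice [ 0.3902 -0.1096  0.014 ]
S endrear [0.4478 0.0878 0.112 ]
S endfront [0.3983 0.0824 0.112 ]
S pinrear [0.4714 0.0203 0.114 ]
S pinfront [0.4205 0.0117 0.114 ]
S shelfRf [ 0.4275 -0.0341  0.106 ]
S conetip [0.4081 0.1015 0.058 ]
S conebase [0.4198 0.1079 0.    ]
```

```bash
cat >> h.py <<'E'
from scipy.spatial.transform import Rotation as Ro
PIN=np.array([.443,.0145,.110]); YAW=np.radians(8.8)
def T(a,b,z):  # tub axes from pin: a along tub x, b along tub y ; z world
    return np.array([PIN[0]+a*np.cos(YAW)-b*np.sin(YAW),PIN[1]+a*np.sin(YAW)+b*np.cos(YAW),z])
def to(X,psi=None):
    s=r.sense(); R=Ro.from_euler('xyz',s["ee_rot"]).as_matrix()
    d=R.T@(np.array(X)-s["eef_pos"])*100
    w=None if psi is None else -((psi-np.degrees(s["ee_rot"][2])+180)%360-180)
    print("shift cm",d.round(2),"turn",w)
E
python3 - <<'E'
from h import *
to(T(.0115,.061,.25),98.8)
P=camera_params("wrist");print("cam",-np.array(P["R"]).T@np.array(P["t"]).ravel(),np.array(P["R"]).round(2))
a=cv2.imread("pics/wrist0.png")[240:400,30:610]; cv2.imwrite("pics/wc.png",cv2.resize(a,None,fx=1.35,fy=1.35))
E
```

```text
shift cm [-38.18 -40.85  -0.49] turn 58.69866876671766
cam [0.17408944 0.6322636  0.3740506 ] [[ 0.38  0.92 -0.  ]
 [ 0.88 -0.36  0.32]
 [ 0.29 -0.12 -0.95]]
```

View pics/wc.png

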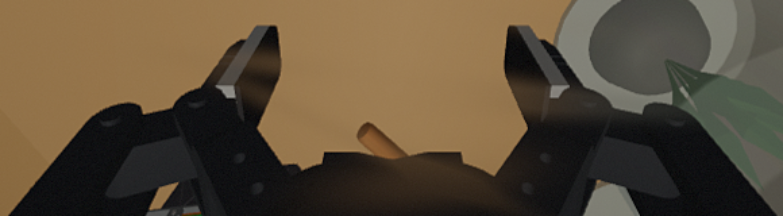

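The view shows flat, parallel pads with no upward ledge. The tool always points down, so my plan is to straddle the paddle's front edge and the tub wall, with the jaws along the tub's x. I'll raise the paddle a little by pad friction on its front edge, then push under it. First I'll move to a hover above it.

Emit:
{"op": "play_rows", "data": {"plan": [-3.8,-4.1,-0.5,6,-7.6,-8.2,-0.5,12,-11.4,-12.3,-0.5,18,-15.3,-16.3,-0.5,24,-19.1,-20.4,-0.5,30,-22.9,-24.5,-0.5,36,-26.7,-28.6,-0.5,42,-30.5,-32.7,-0.5,48,-34.4,-36.8,-0.5,54,-38.2,-40.8,-0.5,58.7], "gripper": 8.54}}

```text
clock: 1.4
eef_pos: [0.4458, 0.0756, 0.2504]
ee_rot: [3.141, -0.0, 1.721]
force: [0.9, 0.8, 0.2]
width: 0.0856
```

Run:
```python
from h import *
s=r.sense();print(s["clock"],s["eef_pos"],s["ee_rot"],s["force"],s["joint_pos"].round(2))
for n in("scene","wrist"):
    cv2.imwrite(f"pics/{n}1.png",get_image(n))
to(T(.0115,.061,.25),98.8)
```

```text
1.4 [0.44584006 0.07556198 0.25042203] [ 3.14114784e+00 -5.24864498e-05  1.72141965e+00] [0.88204407 0.83022436 0.1511686 ] [-0.23  0.11  0.    2.03 -0.    1.   -0.08]
shift cm [ 0.58 -0.12  0.03] turn -0.6415870629777487
```

View pics/wrist1.png

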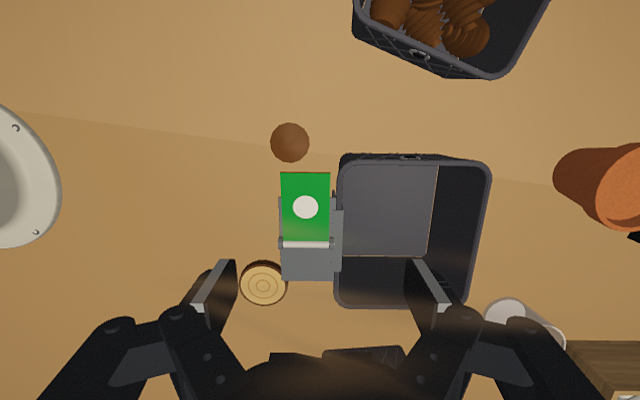

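View pics/scene1.png

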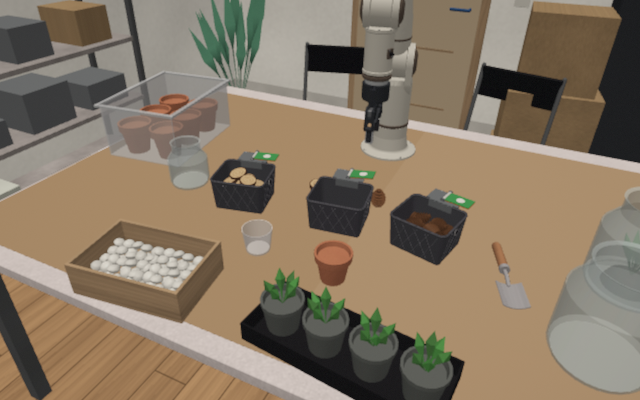

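The wrist view shows the marker's free end from (281,172) to (330,172) and the pin from (280,245) to (332,245), with the cone at (290,142). I'll check the pose with these.

Run:
```python
from h import *
for n,p,z in [("ef",(281,172),.112),("er",(330,172),.112),("pf",(280,244),.113),("pr",(331,244),.113)]:
  for zz in (z,z+.008): print(n,px2w("wrist",*p,zz).round(4))
print("pred pin",w2px("wrist",T(0,0,.113)),"end",w2px("wrist",T(0,.076,.112)))
# finger tip px
for y in(-.0425,.0425):
  for z in (0,.014):
    s=r.sense();R=Ro.from_euler('xyz',s["ee_rot"]).as_matrix()
    print(y,z,w2px("wrist",s["eef_pos"]+R@np.array([0.011,y,z])))
a=cv2.imread("pics/wrist1.png")[150:270,250:370]; cv2.imwrite("pics/w1c.png",cv2.resize(a,None,fx=5,fy=5,interpolation=cv2.INTER_CUBIC))
```

```text
ef [0.4084 0.0886 0.112 ]
ef [0.4092 0.0905 0.12  ]
er [0.4539 0.0951 0.112 ]
er [0.4533 0.0968 0.12  ]
pf [0.4149 0.0145 0.113 ]
pf [0.4156 0.0187 0.121 ]
pr [0.4662 0.0219 0.113 ]
pr [0.4653 0.0258 0.121 ]
pred pin [307.42756971 247.55005921] end [305.45608133 174.36540082]
-0.0425 0 [233.48154816 255.93177779]
-0.0425 0.014 [240.72755297 243.35615272]
0.0425 0 [403.54151351 255.93620847]
0.0425 0.014 [396.56231913 243.36535389]
```

View pics/w1c.png

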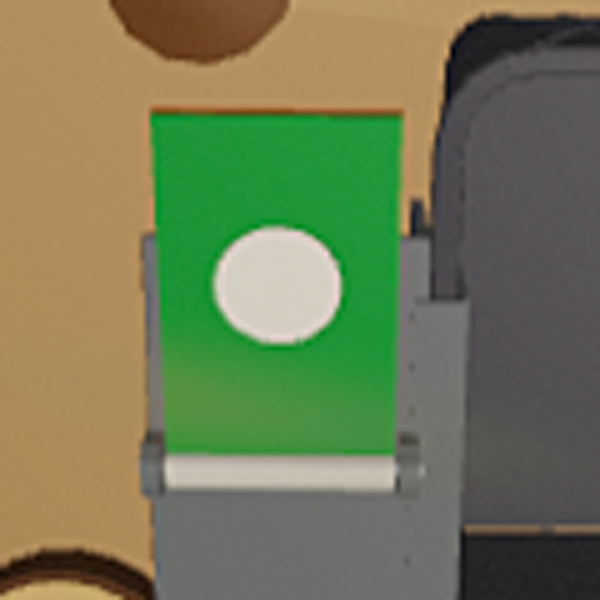

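```bash
sed -i 's/PIN=.*; YAW/PIN=np.array([.442,.0160,.110]); YAW/' h.py
python3 - <<'E'
from h import *
to(T(.0115,.061,.100),98.8)
E
```

```text
shift cm [ 0.78 -0.21 15.03] turn -0.6415870629777487
```

Emit:
{"op": "play_rows", "data": {"plan": [0,0,4,-0.6,0,0,8,-0.6,0,0,11,-0.6,0,0,11,-0.6]}}

```text
clock: 2.0
eef_pos: [0.4432, 0.0775, 0.1383]
ee_rot: [-3.136, 0.0, 1.736]
force: [-0.5, 0.9, 1.4]
width: 0.0855
```

Run:
```python
from h import *
s=r.sense();print(s["clock"],s["eef_pos"],s["ee_rot"],s["force"])
to(T(.0115,.061,.100),98.8)
cv2.imwrite("pics/wrist2.png",get_image("wrist"))
```

```text
2.0 [0.44319048 0.07754905 0.13834776] [-3.13598922e+00  1.39387080e-05  1.73588742e+00] [-0.50785748  0.92661871  1.40716313]
shift cm [0.03 0.11 3.83] turn 0.6590230483655262
```

View pics/wrist2.png

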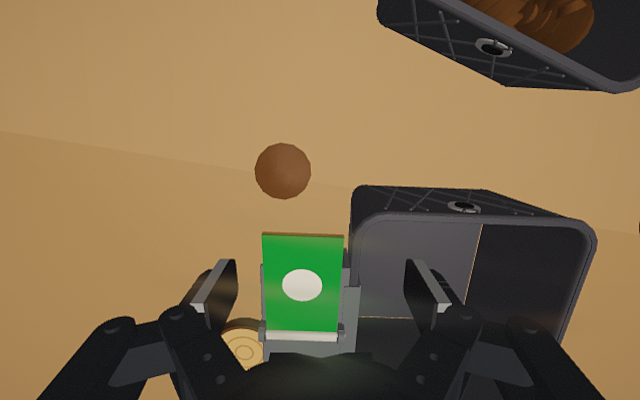

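The left finger's tip at (235,260) is in front of the paddle's front edge at x=262. The right finger at (408,260) is behind the tub's front rim. I'll lower straight down.

Emit:
{"op": "play_rows", "data": {"plan": [0,0.1,2,0.6,0,0.1,3.8,0.6,0,0.1,3.8,0.6,0,0.1,3.8,0.6]}}

```text
clock: 2.55
eef_pos: [0.4475, 0.0779, 0.1037]
ee_rot: [3.139, -0.0, 1.725]
force: [0.5, 0.8, -0.5]
width: 0.0855
```

Run:
```python
from h import *
s=r.sense();print(s["clock"],s["eef_pos"],s["ee_rot"],s["force"])
to(T(.0195,.061,.100),98.8)
cv2.imwrite("pics/wrist3.png",get_image("wrist"))
```

```text
2.55 [0.44752869 0.07793092 0.10366563] [ 3.13945469e+00 -2.63637975e-04  1.72456046e+00] [ 0.51521718  0.81711919 -0.52969044]
shift cm [0.06 0.46 0.37] turn 0.010035983918044167
```

View pics/wrist3.png

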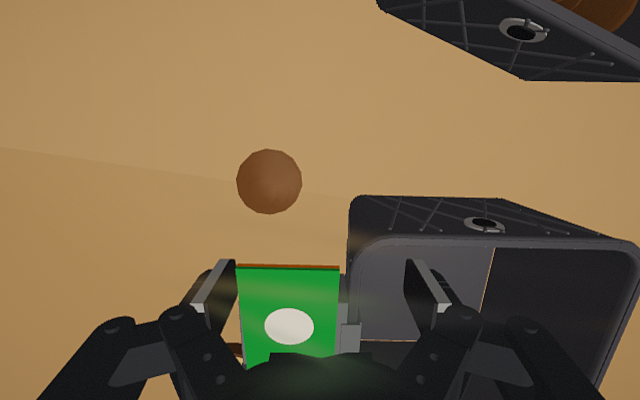

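The pad is now about a millimetre in front of the paddle's front edge, with the tip at x=235 and the edge at x=237. I'll go slightly lower and then press gently towards the tub.

Emit:
{"op": "play_rows", "data": {"plan": [0,0,0.4,0,0,0,0.4,0,0,0.1,0.4,0,0,0.2,0.4,0,0,0.2,0.4,0,0,0.2,0.4,0]}}

```text
clock: 3.35
eef_pos: [0.4485, 0.0778, 0.0983]
ee_rot: [-3.141, -0.0, 1.724]
force: [-0.8, 1.1, 0.8]
width: 0.0855
```

Run:
```python
from h import *
for i in range(2):
  s=r.sense();print(s["clock"],s["eef_pos"],s["ee_rot"],s["force"],s["moment"])
  cv2.imwrite("pics/wrist4.png",get_image("wrist"))
cv2.imwrite("pics/scene4.png",cv2.resize(get_image("scene")[130:260,280:440],None,fx=4,fy=4))
```

```text
3.35 [0.4484624  0.07782375 0.09825453] [-3.14148899e+00 -6.86026490e-06  1.72432034e+00] [-0.79071012  1.13749072  0.82350972] [ 0.0224884   0.01119458 -0.01261188]
3.4 [0.44841234 0.07783311 0.09825412] [-3.14141497e+00 -4.51694930e-05  1.72430240e+00] [ 0.49228769  0.00933243 -0.09061237] [-0.00257969  0.01078716 -0.02961851]
```

View pics/wrist4.png

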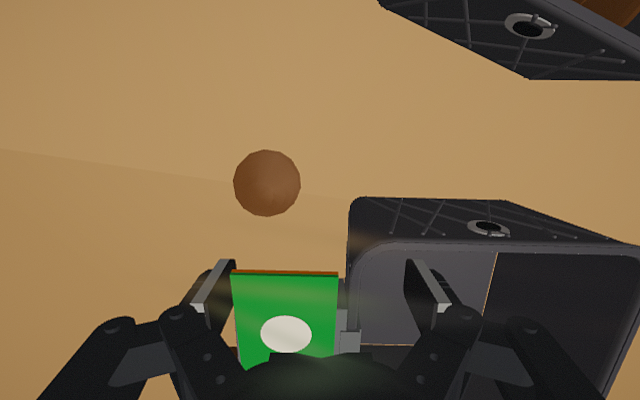

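View pics/scene4.png

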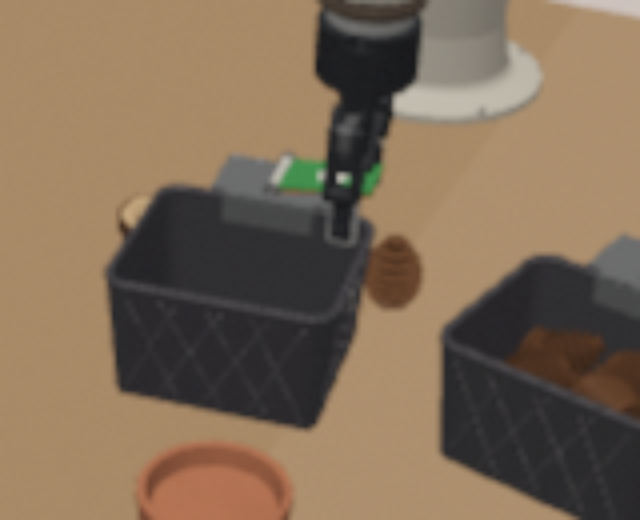

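Emit:
{"op": "play_rows", "data": {"plan": [0,0.2,0,0,0,0.4,0,0,0,0.5,0,0,0,0.5,0,0]}}

```text
clock: 4.0
eef_pos: [0.4526, 0.0786, 0.098]
ee_rot: [-3.14, -0.0, 1.724]
force: [-2.3, 0.3, 0.6]
width: 0.0855
```

```bash
cat > look.py <<'E'
from h import *
import sys
k=sys.argv[1]
F=[]
for n in ("wrist","scene","top"):
  s=r.sense();F.append(s["force"])
  im=get_image(n)
  if n=="wrist": cv2.imwrite(f"pics/w{k}.png",im)
  if n=="scene": b=cv2.resize(im[130:230,300:400],(400,400),interpolation=cv2.INTER_CUBIC)
  if n=="top": c=cv2.resize(im[160:270,250:360],(400,400),interpolation=cv2.INTER_CUBIC)
cv2.imwrite(f"pics/st{k}.png",np.hstack([b,c]))
print(s["clock"],s["eef_pos"].round(4),s["ee_rot"].round(4),"F",np.mean(F,0).round(2))
d=s["eef_pos"]-PIN
print("a,b,z-pin mm",((d[0]*np.cos(YAW)+d[1]*np.sin(YAW))*1e3).round(1),((-d[0]*np.sin(YAW)+d[1]*np.cos(YAW))*1e3).round(1),(d[2]*1e3).round(1))
E
python3 look.py 5
```

```text
4.1 [0.4528 0.0786 0.098 ] [-3.1405e+00 -1.0000e-04  1.7243e+00] F [-2.6   0.25  0.04]
a,b,z-pin mm 20.3 60.2 -12.0
```

View pics/w5.png

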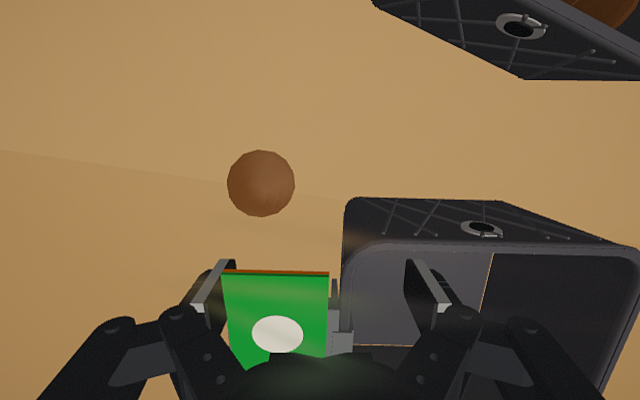

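View pics/st5.png

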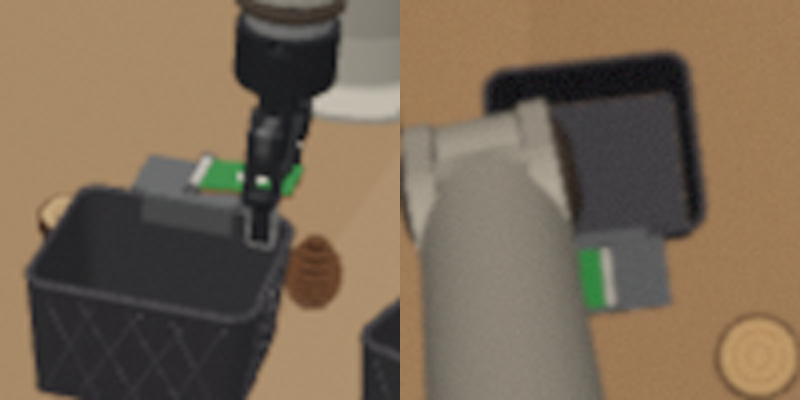

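The contact force is about 2.6 N and the tub hasn't visibly moved. I'll try lifting the edge by friction, following the arc.

Emit:
{"op": "play_rows", "data": {"plan": [0,0,-0.3,0,-0.05,0,-0.6,0,-0.1,0,-1.0,0,-0.2,0,-1.5,0,-0.35,0,-2.0,0,-0.35,0,-2.0,0]}}

```text
clock: 4.9
eef_pos: [0.4544, 0.075, 0.1189]
ee_rot: [3.141, -0.0, 1.724]
force: [-1.1, 0.6, 0.3]
width: 0.0854
```

```bash
python3 look.py 6
```

```text
5.0 [0.4543 0.0752 0.1185] [ 3.1408e+00 -1.0000e-04  1.7243e+00] F [-1.2   0.6   0.46]
a,b,z-pin mm 21.2 56.6 8.5
```

View pics/w6.png

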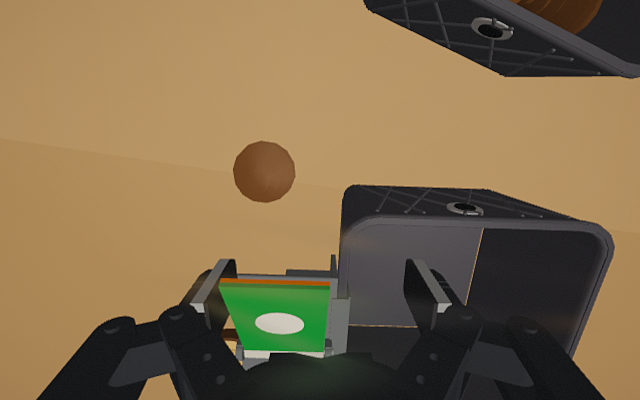

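View pics/st6.png

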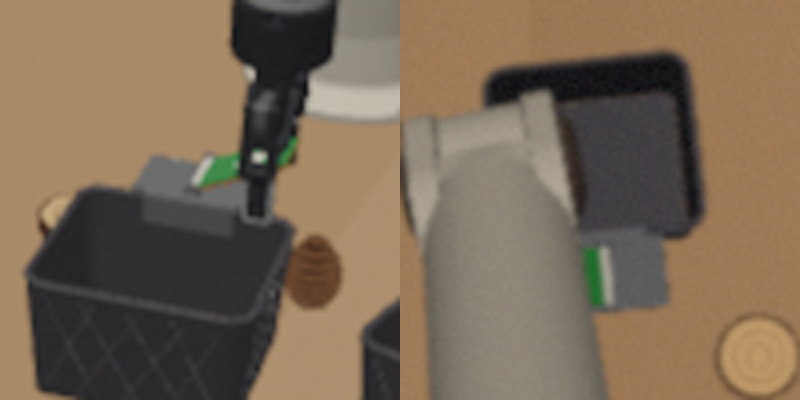

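Friction lifting works: the paddle stands at about 20° in the scene view and the tub hasn't moved. I'll continue along the arc.

Emit:
{"op": "play_rows", "data": {"plan": [-0.2,0.03,-0.5,0,-0.45,0.03,-0.95,0,-0.75,0.03,-1.4,0,-1.05,0.05,-1.8,0,-1.4,0.05,-2.2,0,-1.8,0.05,-2.55,0,-1.8,0.05,-2.55,0]}}

```text
clock: 5.92
eef_pos: [0.4578, 0.057, 0.1443]
ee_rot: [3.14, 0.0, 1.724]
force: [0.3, 0.5, 0.6]
width: 0.0853
```

```bash
python3 look.py 7
```

```text
6.025 [0.4574 0.0574 0.1439] [ 3.1412e+00 -1.0000e-04  1.7241e+00] F [-0.11  0.46  0.2 ]
a,b,z-pin mm 21.5 38.5 33.9
```

View pics/w7.png

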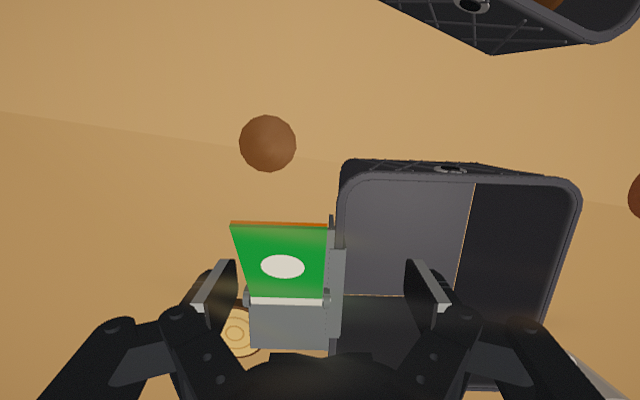

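View pics/st7.png

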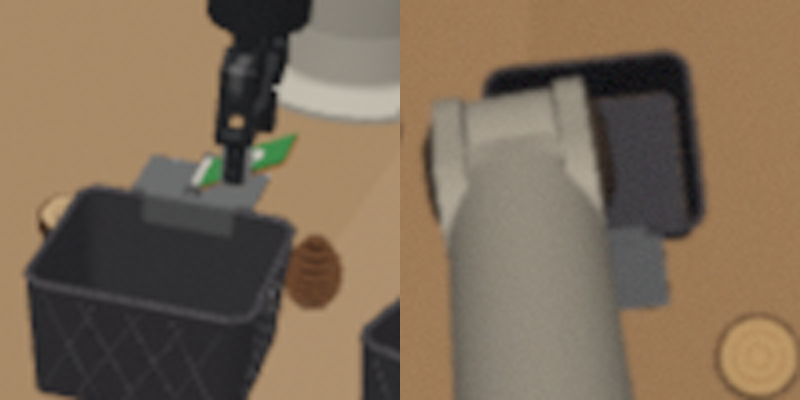

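The pad slipped partway, but the paddle stays at roughly 30°, which is enough. I'll back off, rise, and close the fingers. Then I'll come down beyond the free end to push from under it.

Emit:
{"op": "play_rows", "data": {"plan": [0,-0.5,0,0,0,-0.8,0,0,0,-0.8,-3,0,0,-0.8,-7,0,3,-1.5,-8,0,6,-2.15,-8,0,7.7,-2.15,-8,0,7.7,-2.15,-8,0,7.7,-2.15,-8,0]}}

```text
clock: 7.2
eef_pos: [0.4242, 0.1294, 0.2236]
ee_rot: [-3.141, 0.0, 1.724]
force: [-0.2, -0.5, 1.1]
width: 0.086
```

Emit:
{"op": "play_rows", "data": {"plan": [0,0,0,0,0,0,0,0,0,0,0,0,0,0,0,0,0,0,0,0,0,0,0,0], "gripper": 0}}

```text
clock: 7.95
eef_pos: [0.4242, 0.1303, 0.2238]
ee_rot: [3.142, -0.0, 1.724]
force: [0.2, -0.1, 0.5]
width: 0.0
```

```bash
python3 look.py 8
python3 - <<'E'
from h import *
for k in range(0,60,5):
  t=np.radians(k);  print(k,[w2px("scene",T(x,.076*np.cos(t),.11+.076*np.sin(t))).round(0) for x in(-.023,.023)],[w2px("wrist",T(x,.076*np.cos(t),.11+.076*np.sin(t))).round(0) for x in(-.023,.023)])
E
```

```text
8.05 [0.4242 0.1303 0.2238] [ 3.1416e+00 -1.0000e-04  1.7244e+00] F [0.34 0.1  0.39]
a,b,z-pin mm -0.1 115.7 113.8
0 [array([376., 173.]), array([373., 180.])] [array([295., 244.]), array([344., 244.])]
5 [array([376., 171.]), array([373., 178.])] [array([294., 248.]), array([345., 248.])]
10 [array([376., 169.]), array([373., 176.])] [array([293., 252.]), array([345., 252.])]
15 [array([376., 167.]), array([373., 174.])] [array([293., 257.]), array([346., 257.])]
20 [array([375., 166.]), array([372., 172.])] [array([292., 263.]), array([346., 263.])]
25 [array([374., 164.]), array([372., 171.])] [array([292., 270.]), array([347., 270.])]
30 [array([374., 162.]), array([371., 169.])] [array([291., 277.]), array([348., 277.])]
35 [array([373., 160.]), array([370., 167.])] [array([290., 285.]), array([348., 285.])]
40 [array([371., 158.]), array([368., 165.])] [array([290., 293.]), array([348., 293.])]
45 [array([370., 157.]), array([367., 163.])] [array([290., 302.]), array([349., 302.])]
50 [array([369., 155.]), array([366., 162.])] [array([289., 311.]), array([349., 311.])]
55 [array([367., 154.]), array([364., 160.])] [array([289., 320.]), array([350., 320.])]
```

View pics/w8.png

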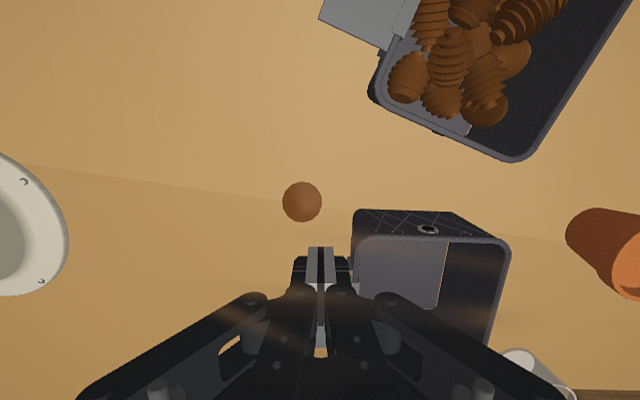

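View pics/st8.png

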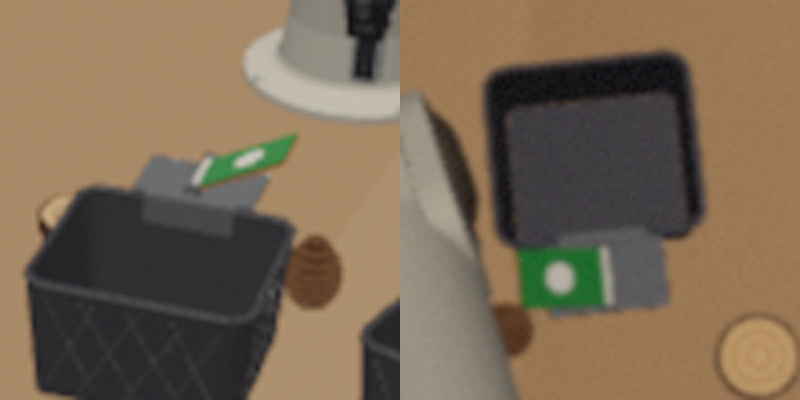

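The top view shows the tub hasn't moved, and the scene corners, front (374.5,163.7) and rear (372,171), match a paddle angle of about 25°. I'll descend beyond the free end.

Emit:
{"op": "play_rows", "data": {"plan": [0,0,4,0,0,0,8,0,0,0,9.3,0,0,0,9.3,0,-1,0,9.3,0,-2.2,0,9.3,0,-2.6,0,9.3,0,-2.6,0,9.3,0]}}

```text
clock: 9.1
eef_pos: [0.4285, 0.104, 0.1312]
ee_rot: [3.141, -0.0, 1.723]
force: [-1.3, 0.0, -0.2]
width: 0.0001
```

```bash
python3 look.py 9
```

```text
9.2 [0.4283 0.1046 0.131 ] [ 3.1412e+00 -2.0000e-04  1.7242e+00] F [-0.28 -0.03  0.29]
a,b,z-pin mm 0.0 89.7 21.0
```

View pics/w9.png

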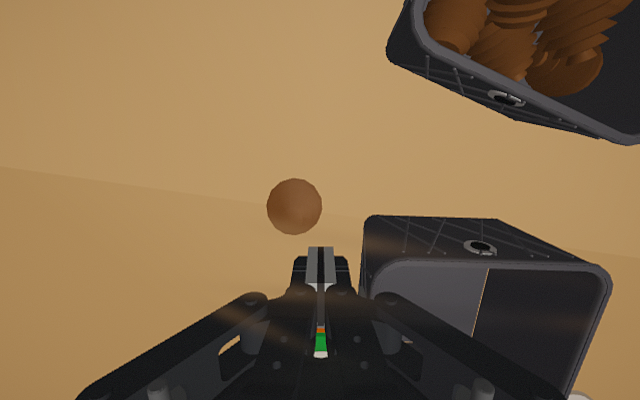

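View pics/st9.png

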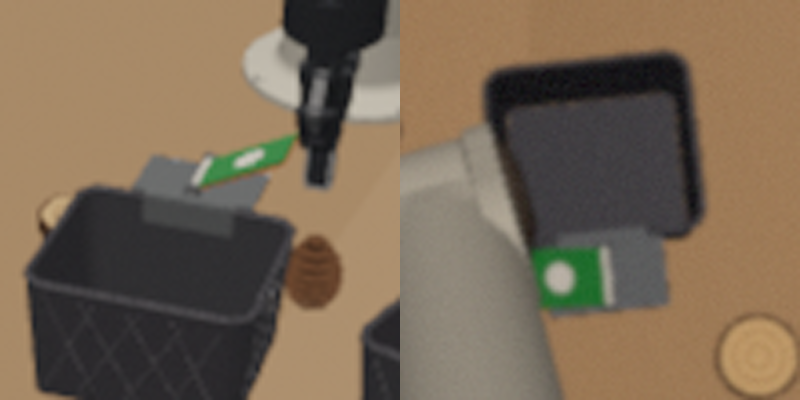

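Emit:
{"op": "play_rows", "data": {"plan": [-0.7,0,-0.3,0,-1.3,0,-0.9,0,-1.7,0,-1.5,0,-2.05,0,-2.0,0,-2.5,0,-2.5,0,-3.0,0,-2.9,0,-3.55,0,-3.2,0,-4.1,0,-3.5,0,-4.1,0,-3.5,0]}}

```text
clock: 10.38
eef_pos: [0.4347, 0.0633, 0.1659]
ee_rot: [3.141, 0.0, 1.723]
force: [-0.0, -0.5, -0.1]
width: -0.0002
```

```bash
python3 look.py 10
```

```text
10.475 [0.4343 0.0637 0.1656] [-3.1412e+00  2.0000e-04  1.7239e+00] F [ 0.22  0.02 -0.27]
a,b,z-pin mm -0.3 48.3 55.6
```

View pics/st10.png

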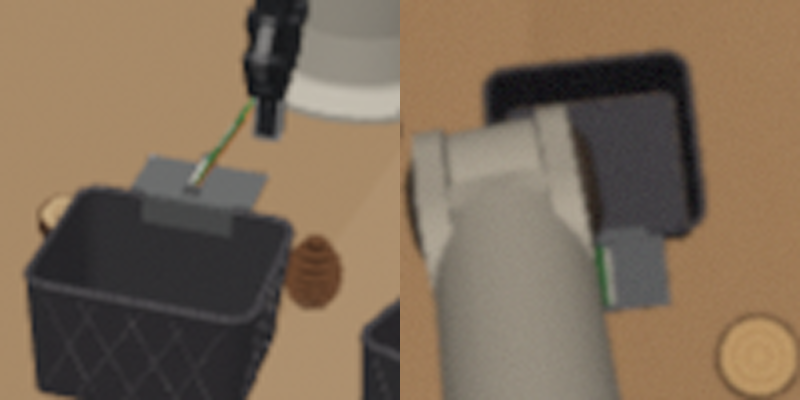

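View pics/w10.png

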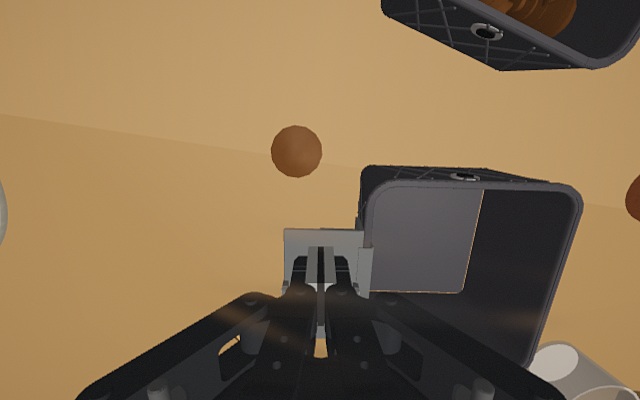

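The paddle is at about 57°, with the fingertips behind its orange face and the tub still in place. I'll continue past vertical.

Emit:
{"op": "play_rows", "data": {"plan": [-0.9,0,-0.2,0,-1.75,0,-0.3,0,-2.6,0,-0.3,0,-3.5,0,-0.3,0,-4.1,0,-0.3,0,-4.7,0,-0.25,0,-5.3,0,0,0,-5.8,0,0.15,0,-5.8,0,0.15,0]}}

```text
clock: 11.65
eef_pos: [0.4432, 0.0063, 0.1641]
ee_rot: [-3.141, 0.0, 1.724]
force: [0.5, 0.2, -0.3]
width: -0.0001
```

```bash
python3 look.py 11
```

```text
11.75 [0.4432 0.0067 0.1642] [-3.1414 -0.      1.7243] F [ 0.68 -0.38 -0.27]
a,b,z-pin mm -0.2 -9.4 54.2
```

View pics/st11.png

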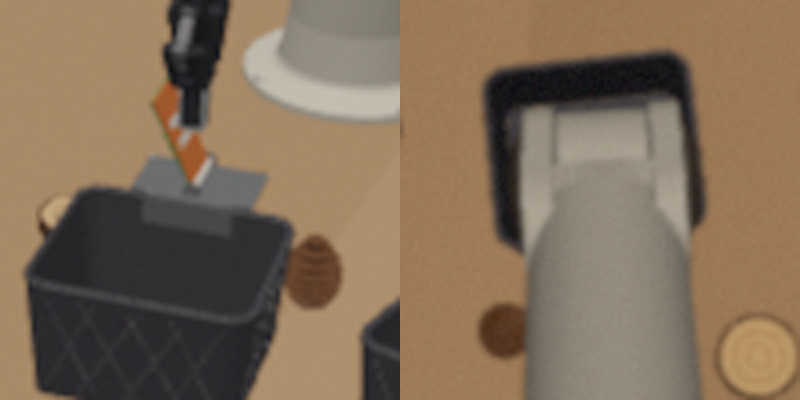

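Emit:
{"op": "play_rows", "data": {"plan": [-0.5,0,0.35,0,-1.0,0,0.7,0,-1.4,0,1.15,0,-1.75,0,1.6,0,-2.05,0,2.1,0,-2.3,0,2.65,0,-2.4,0,3.1,0,-2.45,0,3.4,0,-2.45,0,3.7,0,-2.45,0,3.7,0]}}

```text
clock: 13.05
eef_pos: [0.4469, -0.0174, 0.1271]
ee_rot: [-3.141, -0.0, 1.725]
force: [-0.6, -0.5, -0.0]
width: 0.0001
```

```bash
python3 look.py 12
```

```text
13.15 [ 0.4471 -0.0174  0.1273] [ 3.1415e+00 -1.0000e-04  1.7245e+00] F [-0.24  0.   -0.11]
a,b,z-pin mm -0.1 -33.8 17.3
```

View pics/st12.png

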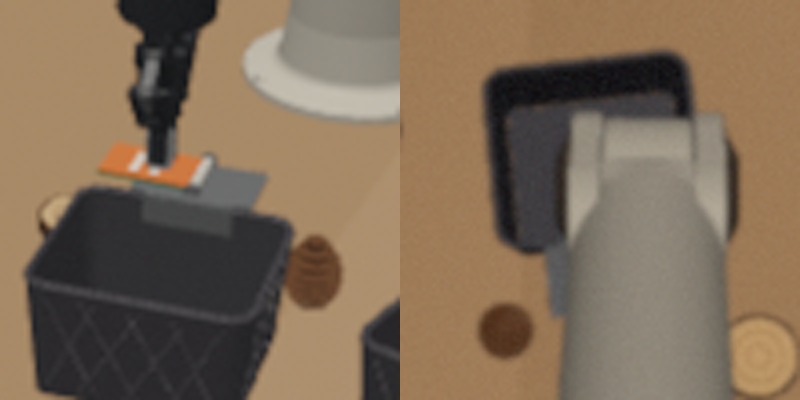

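Orange is up and nearly flat. I'll press down lightly until the stop resists.

Emit:
{"op": "play_rows", "data": {"plan": [0,0,0.1,0,0,0,0.2,0,0,0,0.3,0,0,0,0.3,0]}}

```text
clock: 13.7
eef_pos: [0.4471, -0.0175, 0.1256]
ee_rot: [3.142, -0.0, 1.724]
force: [-5.1, -0.2, 18.4]
width: -0.0001
```

```bash
python3 look.py 13
```

```text
13.8 [ 0.4472 -0.0175  0.1257] [ 3.1414e+00 -1.0000e-04  1.7243e+00] F [-5.37 -0.3  17.22]
a,b,z-pin mm -0.0 -33.9 15.7
```

View pics/st13.png

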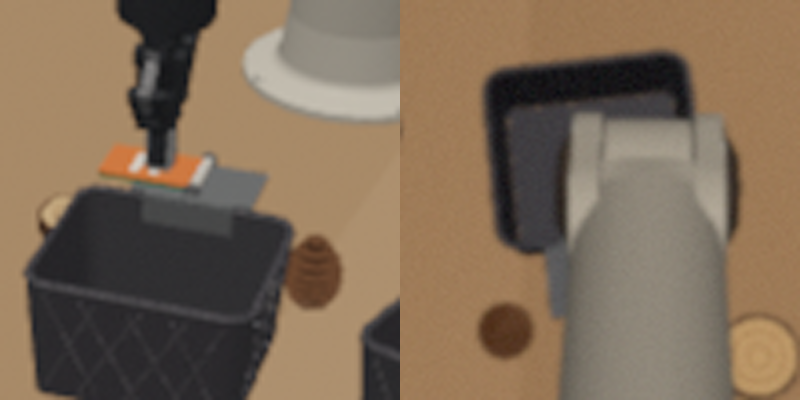

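The stop is reached with 17 N of resistance, which is more than I want on the tub's front. I'll back off now.

Emit:
{"op": "play_rows", "data": {"plan": [0,0,-0.3,0,0,0,-1,0,0,0,-4,0,0,0,-9,0,0,0,-12,0,5,0,-13,0,10,0,-13,0,15,0,-13,0,15,0,-13,0]}}

```text
clock: 14.98
eef_pos: [0.4232, 0.1348, 0.2546]
ee_rot: [3.141, -0.001, 1.732]
force: [0.6, 0.2, 0.1]
width: -0.0
```

```bash
python3 look.py 14
python3 - <<'E'
from h import *
for k in (0,3,6,9,12): 
  t=np.pi-np.radians(k);  print(k,[w2px("scene",T(x,.076*np.cos(t),.11+.076*np.sin(t))).round(1) for x in(-.023,.023)],[w2px("top",T(x,.076*np.cos(t),.11+.076*np.sin(t))).round(1) for x in(-.023,.023)])
cv2.imwrite("pics/sc14.png",cv2.resize(get_image("scene")[140:200,310:410],None,fx=8,fy=8,interpolation=cv2.INTER_CUBIC))
cv2.imwrite("pics/top14.png",get_image("top"))
E
```

```text
15.075 [0.4239 0.1307 0.2543] [-3.1413e+00  5.0000e-04  1.7256e+00] F [ 0.55 -0.49  0.41]
a,b,z-pin mm -0.3 116.1 144.3
0 [array([328.4, 165.8]), array([324.4, 172.5])] [array([333.7, 240.4]), array([331.3, 224.7])]
3 [array([328.5, 164.7]), array([324.5, 171.4])] [array([333.7, 240.2]), array([331.3, 224.5])]
6 [array([328.6, 163.6]), array([324.6, 170.3])] [array([333.6, 240.1]), array([331.2, 224.3])]
9 [array([328.8, 162.5]), array([324.8, 169.2])] [array([333.5, 239.9]), array([331.1, 224.2])]
12 [array([329.1, 161.4]), array([325. , 168.1])] [array([333.3, 239.8]), array([330.9, 224. ])]
```

View pics/st14.png

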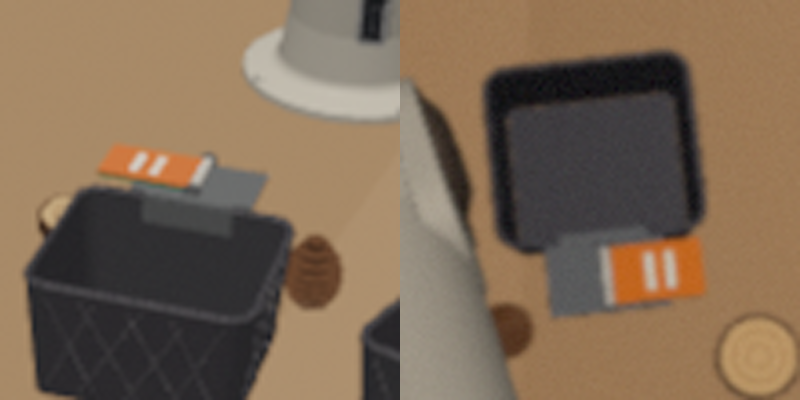

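View pics/sc14.png

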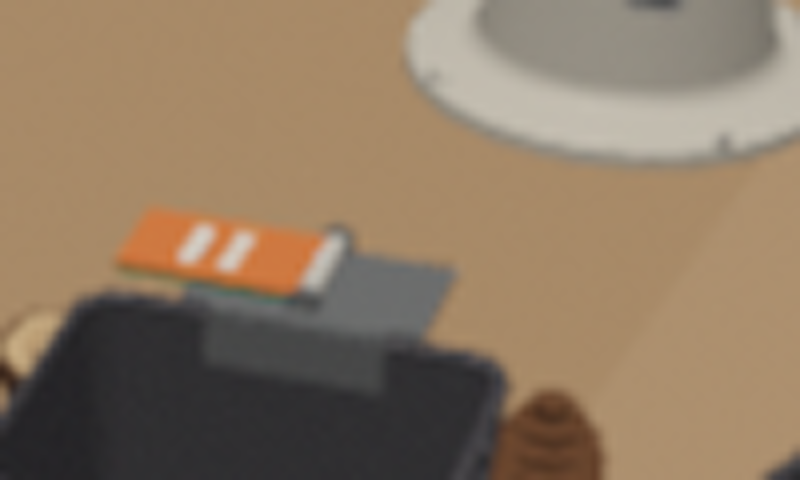

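View pics/top14.png

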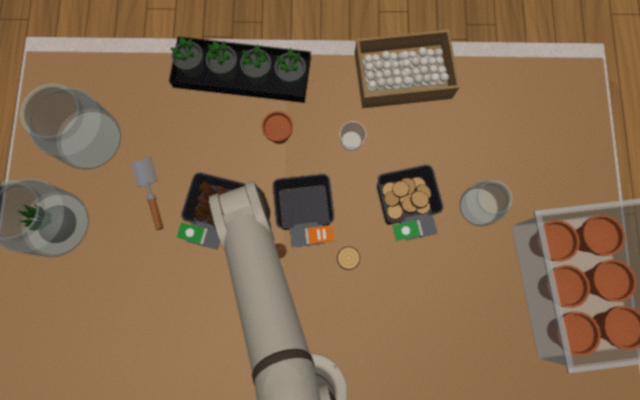

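View pics/w14.png

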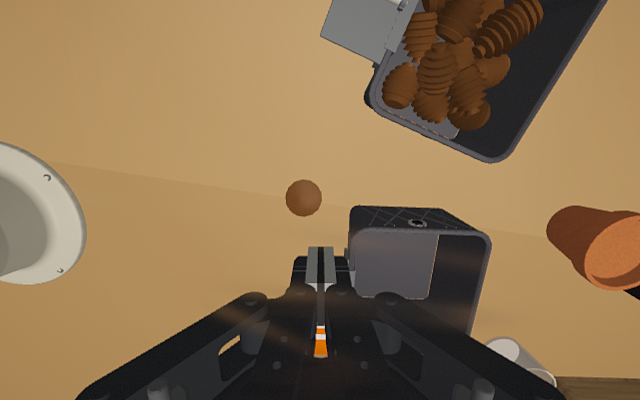

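Orange is up and flat: the scene corners at (328.1,165.4) and (324.3,172.3) match the prediction for the stop to about 0.5 px. The tub, cone, slice and other markers look unchanged in the top view, and the gripper is clear of everything. I'll hand in.

Run:
```python
from h import *
a=cv2.imread("pics/top0.png",0).astype(np.float32);b=cv2.imread("pics/top14.png",0).astype(np.float32)
for n,(x0,y0,x1,y1) in dict(tub=(265,165,345,222),slices=(370,160,445,245),slice=(333,243,364,274),ref=(360,30,460,110)).items():
    print(n,cv2.phaseCorrelate(a[y0:y1,x0:x1],b[y0:y1,x0:x1]))
print(order.close_job())
```

```text
tub ((-0.06661182112971886, -0.29614315908481714), 0.9250862328211467)
slices ((0.6605741505757621, 0.009984496789371633), 0.8749440454553675)
slice ((0.008677577273690673, -0.0506861877611513), 1.0706725776544772)
ref ((0.026587996479378262, -0.007203465654562535), 0.9781483354568481)
the job is handed in; nothing more can be done
None
```

I turned the empty (middle) tub's marker over from green to orange, and it now lies flat on the right half. The job was handed in at about 15 s of the 42 s allowed. It reported no verdict.

**How it was done:** The tool can only point down, so a fingertip could not simply go under the paddle. I raised it to about 25° by pad friction on its front edge, with about 2.6 N sideways. I then closed the fingers and pushed it over from the free end in small steps, and pressed it down to its stop.

**Last checks:**
- **Marker:** in the scene picture its corners match the flat position to about 0.5 px, which is about 1–2°. The stop also pushed back when I pressed.
- **Empty tub:** it shifted about 0.3 px in the top picture, roughly 1 mm.
- **Other things:** the loose wood slice did not move. The other two markers still show green, and the pine cone, pot, cup, trowel and jar look unchanged in the top view. The gripper was lifted clear of everything.

**What did not go to plan:**
- **First lift:** the pad slipped partway up. The stiff hinge held the angle, so it did no harm.
- **Final press:** it reached about 17 N, more than I intended and possibly enough to start tipping the tub. I saw no tilt in the pictures and backed off at once.
- **Wood-slice tub:** the image comparison gave a 0.66 px sideways shift. I take that as noise, because the arm never came near that tub, and it is well inside the 20 mm limit either way.

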